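# Hold the spice grinder at its pulse position

## Task

Lift the glass lid off the spice grinder and set it gently back on its white bowl, seated, leaving the bowl and everything else where they stand. Then fit the grinder's own black lid, its two lugs down through the collar's two notches until it sits fully down, and turn it clockwise to the pulse mark, half of the way to the lock click, never on to the click. Finish while holding the lid there with the gripper: let go and it springs back.

Things in the scene. Friction and masses are not known exactly. Their poses are not given: they have to be found in the camera images.
- grinder: Electric spice grinder: upright steel drum with a black collar, 104 mm in diameter, 140 mm tall, held to the worktop by suction feet. Origin: centre of its underside, z up. In the collar's top is a flange 4 mm thick with a mouth 75 mm across and two notches, at the grinder's +x and -x, 17 mm wide and reaching out to 47 mm from the axis. The lid's lugs turn in the channel below the flange.
- grinder_mouth (a point): Centre of the mouth, level with the collar's top face, 140 mm above the worktop; axes as the grinder's: x points through a notch, z up.
- pulse_mark (a point): White bar on the collar's top edge, 50 mm from the axis: the pulse position, 39 degrees (0.68 rad) clockwise, seen from above, of the notch at +x. White marks, repeated half a turn on: one dot at the notch, the bar at pulse, two dots at the lock (78 degrees). The lid's bar points at the dot when it goes in and at the white bar when at pulse.
- pulse_ring (a joint): Sprung switch ring in the channel, pushed by the lugs. 0 at rest, grows (rad) as the lid turns clockwise. The lugs meet it 0.12 rad past the notches: about 0.56 at the pulse mark. The spring resists with 0.10 N m at first, 0.19 at the mark, and turns the lid back if let go. Pulse contact closed from 0.36 to 0.78. From 0.81 the lock's spring balls resist (0.5 N m); the lock clicks home at 1.2.
- grinder_lid: The grinder's own lid, black plastic, about 130 g, right way up on the worktop, 48 mm tall. Origin: centre of its underside, z up. A plug 68 mm in diameter, 12 mm tall, its foot tapered; above it a cap 92 mm in diameter, 7 mm thick; on the cap a straight grip bar along the lid's x, 56 mm long, 16 mm thick, 29 mm tall, with a white line beyond each end. The same after half a turn.
- grinder_lid_lug (a point): Outer end of one of the two lugs on the plug, 43.5 mm from the axis at the lid's +x (the other is at -x): the grip bar points at both. Each is 10 mm wide and 5 mm tall, 1.5 to 6.5 mm above the lid's underside. The lug has 3.5 mm of play on either side in its notch, the plug 3.5 mm all round in the mouth. Seated, lug tops lie 1.5 mm below the flange.
- grinder_lid_seat (a point): Centre of the underside of the lid's cap, 12 mm above the lid's origin; it meets grinder_mouth when the lid sits fully down. Axes as the lid's.
- grinder_lid_grip (a point): Point in the grip bar on the lid's axis, 40 mm above the lid's origin (28 mm above the cap's underside), 8 mm below the bar's top: a place to grip, across the bar, along the lid's y.
- glass_lid: Clear glass lid of the bowl, about 240 g, 135 mm in diameter, at the start lying loose over the grinder's collar. Origin: centre of the lower edge of the ring under it, z up. The ring is 5 mm tall, 111 mm inside, 118 mm outside; the glass's top is 13 mm above the origin in the middle; on it a steel knob, 32 mm in diameter from 25 to 41 mm, its top 44 mm above the origin.
- glass_lid_seat (a point): Centre of the glass's underside, inside the ring, 5 mm above the lid's origin; it lies on the collar's top at the start and meets bowl_rim when the lid sits on the bowl.
- glass_lid_knob (a point): In the steel knob, 36 mm above the lid's origin, 31 mm above glass_lid_seat: a place to grip, from any side.
- bowl: Empty white porcelain bowl, round, 137 mm across the rim, 64 mm tall, about 380 g, loose on the worktop. Origin: centre of its underside. The rim is 5 mm thick, its opening about 127 mm: the glass lid's ring drops in with 4 mm of play all round.
- bowl_rim (a point): Centre of the bowl's mouth, level with the top of its rim, 64 mm above the worktop.
- whisk: Whisk with steel handle and grey silicone tips, 263 mm long, 52 mm across, lying on the worktop; origin under its middle, x towards the tips. Leave alone.
- spoon_rest: Stainless steel spoon rest, a dish 106 mm across with a handle trough 130 mm out along its x, 17 mm tall; origin under the dish. Leave alone.
- salt_cellar: Small white salt cellar with wooden lid, 63 mm across, 59 mm tall; origin under its centre. Leave alone.
- measuring_cup: Small steel measuring cup, 60 mm across, 40 mm tall; origin under its centre. Leave alone.

How it is judged:
By the outcome, as a careful person would: the job done as asked, in the order asked, and still so for the second after the job is handed in, while the arm keeps its last pose, push and grip.
It also fails if it takes over 59 s, if anything falls off the work surface, if the arm or the gripper's body presses on something with over 40 N, if the wrist force passes 120 N, or if a joint passes its speed limit or range.

## Robot

A 6-joint arm with a two-finger parallel gripper is mounted at the origin on the work surface. World frame = base frame: x ahead of the robot, y to its left, z up, the work surface at z = 0. Lengths are in mm, angles in rad, forces in N, time in s.
With the tool pointing down it reaches from about 350 to 975 mm from the base axis. Payload 7.1 kg.
Tool frame: the origin (TCP) lies at the very end of the fingers, on their centre line; the grasp point (between the pads) lies 19 mm behind it; z points along the fingers, x is the direction in which the jaws open and shut, and the axes are right-handed (so a half turn about z gives the same grasp; the last joint's range is limited). The gripper opens to 88 mm and grips with 3 to 60 N. Pads are 20 mm wide; open, the fingers measure 115 mm over their backs; the gripper's body (75 mm by 178 mm) begins 61 mm behind the grasp point.
Start: joints at [-1.296, 0.423, 1.63, -0, 1.089, -0.019], TCP at [181.013, -598.197, 222.675] pointing down, gripper open.
Joint ranges: [-3, 3], [-0.9, 2.11], [0.09, 2.58], [-1.31, 4.45], [0.11, 2.69], [-2.54, 2.54]. Speed limits (rad/s): [2.39, 2.39, 3.01, 3.14, 3.14, 3.14].

## Interface

Orientations are given as a 3x3 rotation matrix whose columns are the frame's x, y, z axes.
In Python, from bench import manip, viewer gives the robot as it stands. The module is installed in compiled form; this text tells all that it offers.
- The arm moves only by the tool apply_moves, never from a script. Its argument "moves" is a list that holds one entry, the list of rows, each a list of 7 numbers: the turn, a rotation vector about the tool's x, y, z in rad, then the shift along the tool's x, y, z in m, then the finger opening in m, from 0 to 0.0878. In form: [[[rx, ry, rz, tx, ty, tz, jaw], ...]]. A call has 1 to 10 rows; each row is the pose to reach, as a shift and turn from the pose commanded when the call began, along the tool's axes at that moment; what a row does not reach only later rows make up. A row lasts 1/8 s, in which the tool goes at most 62.5 mm and 10.7 degrees, less where a joint would pass 70% of its speed; a pose out of reach is approached as far as the arm can. A call with a gripper value outside its range is refused whole. The fingers move at their own pace and stop on an object; "force" is the grip in N (left out, the last holds). Time passes only in rows, so rows that repeat a pose let the fingers close. It gives the time, the measured TCP pose, the force and the opening at its end, in the units of the state.
- manip.get_state(): the state, without advancing time (a new reading comes with each control period).
- viewer.capture(name): name is "scene" or "top" or "wrist"; returns the picture (480x640x3 uint8, blue, green, red); there is no depth.
- viewer.camera_params(name): a dict with "K" (3x3 intrinsics, pixels), "R" (3x3) and "t" (3): a world point X has camera coordinates R X + t; the wrist camera has in their place "mount" (4x4, takes a point from camera to tool coordinates, whose origin is the TCP and whose axes are the tool frame's). Camera axes: x right, y down, z forward; pixel columns grow to the right and rows downward; lengths in mm; the calibration is good to about 2 mm. A picture is of the moment at which its call begins: read the wrist's pose just before it. camera_params takes no time and is no camera call.
- manip.hand_in(): hands the job in, once; it reports no verdict.
The state is a dict: "clock": time; "joint_pos": joint angles; "qd": joint speeds; "tau": joint torques, N m; "position": TCP position; "tool_rot": TCP orientation; "force": force on the tool from outside, world axes, zero at the start; "ft_torque": the same for the moment, N m; "opening": opening from 0.0 (shut) to 1.0 (fully open).
Only numpy, scipy, OpenCV 4.12 (cv2) and the standard library are available. Lean on these libraries where they do the work, as an engineer would, in place of code of your own. Each camera call takes 0.05 s, during which the arm holds its last target. There are 200 camera calls.

## Working session

There is one attempt and no reset: what is moved stays moved. The work goes in short steps, Python scripts to look and compute and a tool call to move; the robot and the scene stay as the last step left them, time stands still between calls to the robot, and variables do not carry over. Pictures are saved under pics/ and viewed, about 8 in all and at most 12, crops included, and the job is handed in when it is done.

Besides the shell and the picture viewer there is one more tool, called after ">>>" as name([rows], argument=value, ...), one row to a line, values as JSON. apply_moves: Moves the arm, as the interface text tells. Its arguments: {"type":"object","properties":{"moves":{"type":"array"},"force":{"type":"number"}},"required":["moves"]}

```bash
mkdir -p pics; python3 - <<'E'
from bench import manip, viewer
import cv2,numpy as np
s=manip.get_state();print(s)
for n in("scene","top","wrist"):
    cv2.imwrite(f"pics/{n}0.png",viewer.capture(n)); print(n,viewer.camera_params(n))
E
```

```text
{'clock': 0.0, 'joint_pos': array([-1.29597512e+00,  4.23833905e-01,  1.63068168e+00,  2.37303239e-05,
        1.08856159e+00, -1.90305407e-02]), 'qd': array([ 0.00058628,  0.00035604, -0.00039142, -0.0009454 ,  0.00054546,
        0.00088874]), 'tau': array([ 7.89838959e-04, -5.44616318e+01, -2.73659581e+01,  6.43986580e-02,
        2.27819884e-02, -1.35040632e-04]), 'position': array([ 180.8911132 , -597.68409851,  221.90928239]), 'tool_rot': array([[ 2.89630173e-01, -9.57138557e-01, -3.82624009e-04],
       [-9.57137483e-01, -2.89630421e-01,  1.43450909e-03],
       [-1.48384351e-03, -4.92533335e-05, -9.99998898e-01]]), 'force': array([-0.25075007, -0.23256708, -0.37958715]), 'ft_torque': array([-0.02054269,  0.0257737 ,  0.05879092]), 'opening': 0.9968289742183971}
scene {'K': array([[495.09588136,   0.        , 318.23398565],
       [  0.        , 495.09588136, 232.07784407],
       [  0.        ,   0.        ,   1.        ]]), 'R': array([[ 0.83137851,  0.55551528, -0.01457878],
       [ 0.45346236, -0.69334469, -0.5600402 ],
       [-0.32121901,  0.45899447, -0.82833715]]), 't
[... 249 characters left out ...]
0.99993825,  0.00595757],
       [-0.99655363, -0.00984002, -0.08236532],
       [ 0.08241886, -0.00516437, -0.9965844 ]]), 't': array([ -18.59702479,  602.0449463 , 1102.58566662])}
wrist {'K': array([[344.17340578,   0.        , 324.76954634],
       [  0.        , 344.17340578, 243.70427598],
       [  0.        ,   0.        ,   1.        ]]), 'mount': array([[ 9.99999455e-01, -2.11569399e-04,  1.02261309e-03,
         9.72711709e-01],
       [-5.91653911e-05,  9.66209749e-01,  2.57757092e-01,
        -7.02261032e+01],
       [-1.04259225e-03, -2.57757012e-01,  9.66209209e-01,
        -1.62066092e+02],
       [ 0.00000000e+00,  0.00000000e+00,  0.00000000e+00,
         1.00000000e+00]])}
```

View pics/top0.png

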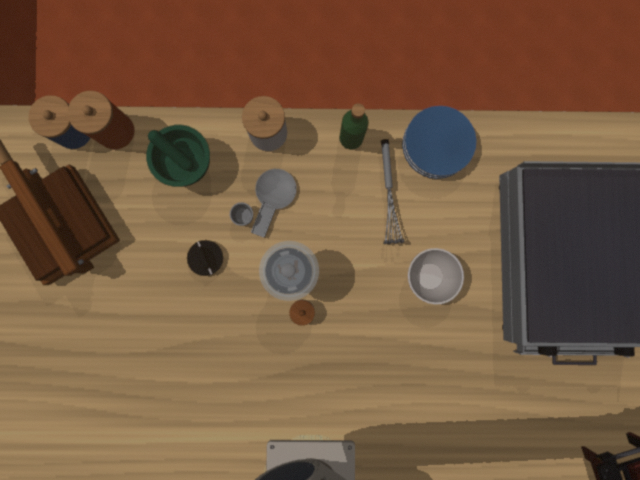

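View pics/scene0.png

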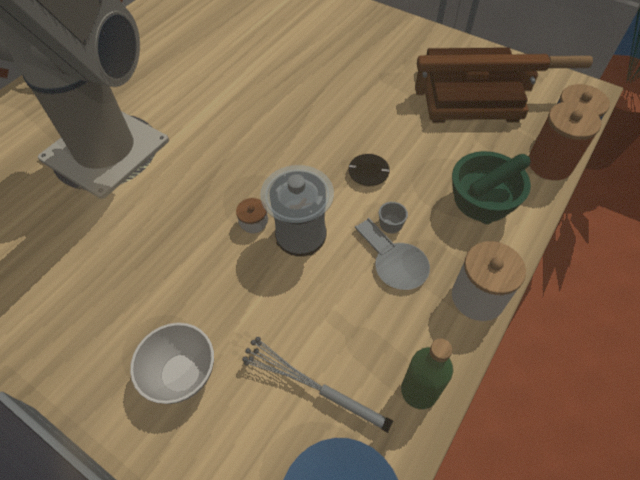

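Top view: glass-lidded grinder at about (289,270) with knob (289,268), bowl (436,277), black lid (205,258), salt cellar (302,313) close to the grinder. The scene view agrees: knob (296,183), bowl rim (173,364), lid (369,169).

```bash
cat > h.py <<'E'
from bench import manip, viewer
import cv2,numpy as np
def cam(n,s=None):
    p=viewer.camera_params(n)
    if n!="wrist": R=p["R"]; t=p["t"]; return p["K"],R,t
    M=p["mount"]; Rw=s["tool_rot"]@M[:3,:3]; c=s["tool_rot"]@M[:3,3]+s["position"]
    return p["K"],Rw.T,-Rw.T@c
def bp(C,uv,z):
    K,R,t=C; d=R.T@np.linalg.solve(K,[uv[0],uv[1],1.]); c=-R.T@t
    return (c+d*(z-c[2])/d[2])
def proj(C,X):
    K,R,t=C; q=(np.atleast_2d(X)@R.T+t)@K.T; return q[:,:2]/q[:,2:]
def circ(c,r,z,n=72):
    a=np.linspace(0,2*np.pi,n,endpoint=False); return np.c_[c[0]+r*np.cos(a),c[1]+r*np.sin(a),0*a+z]
def totool(s,v): return s["tool_rot"].T@np.asarray(v)
def bowl_fit(img,C,c,r0=60,r1=76,z=64):
    pass
E
python3 - <<'E'
from h import *
T=cam("top");S=cam("scene")
for n,a,b,z in(("knob",(289,268),(296,181),179),("bowl",(436,277),(173,364),64),("lid",(205,258),(369,169),19),("salt",(302,313),(251,211),55)):
    print(n,bp(T,a,z).round(),bp(S,b,z).round())
it=cv2.imread("pics/top0.png");isc=cv2.imread("pics/scene0.png")
a=cv2.resize(it[225:335,160:480],None,fx=2.5,fy=2.5,interpolation=cv2.INTER_CUBIC)
b=cv2.resize(isc[140:270,220:430],None,fx=2.4,fy=2.4,interpolation=cv2.INTER_CUBIC)
c=np.zeros((a.shape[0]+b.shape[0],800,3),np.uint8);c[:a.shape[0],:a.shape[1]]=a;c[a.shape[0]:,:b.shape[1]]=b
cv2.imwrite("pics/c0.png",np.clip(c*1.5,0,255).astype(np.uint8))
E
```

```text
knob [531.  49. 179.] [529.  50. 179.]
bowl [ 516. -301.   64.] [ 524. -302.   64.]
lid [558. 271.  19.] [561. 272.  19.]
salt [425.  23.  55.] [433.  18.  55.]
```

View pics/c0.png

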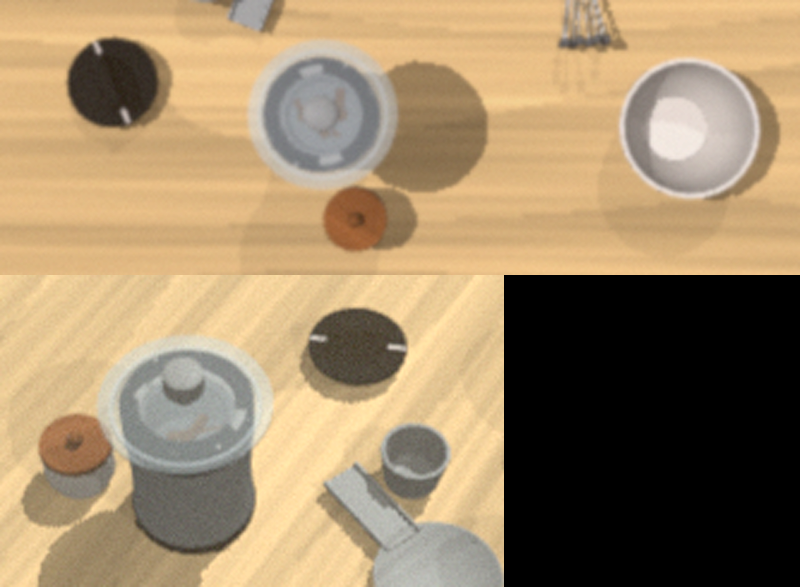

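Notches are visible at (311,70) and (330,158) in the crop, so they point at about 12° in the world. The lid's bar lines at (97,47) and (125,116) put the bar at about 22°. Next I move to near the bowl for a wrist view.

>>> apply_moves([
  [[0, 0, 0, -0.02, -0.035, -0.006, 0.0878], [0, 0, 0, -0.05, -0.083, -0.014, 0.0878], [0, 0, 0, -0.08, -0.133, -0.022, 0.0878], [0, 0, 0, -0.11, -0.183, -0.031, 0.0878], [0, 0, 0, -0.14, -0.233, -0.04, 0.0878], [0, 0, 0, -0.17, -0.283, -0.049, 0.0878], [0, 0, 0, -0.195, -0.323, -0.055, 0.0878], [0, 0, 0, -0.207, -0.344, -0.058, 0.0878], [0, 0, 0, -0.207, -0.344, -0.058, 0.0878]],
])

```text
clock: 1.27
position: [451.2, -299.3, 280.7]
tool_rot: [[0.292, -0.956, 0.0], [-0.956, -0.292, -0.0], [0.0, -0.0, -1.0]]
force: [-0.9, -0.1, 0.0]
opening: 1.002
```

```bash
python3 - <<'E'
from h import *
s=manip.get_state(); im=viewer.capture("wrist"); cv2.imwrite("pics/wb.png",im)
np.save("sb.npy",np.r_[s["position"],s["tool_rot"].ravel()]); print(s["position"],s["qd"].round(3),s["joint_pos"])
cv2.imwrite("pics/wb_b.png",np.clip(im*1.4,0,255).astype(np.uint8))
E
```

```text
[ 451.21466719 -299.27316924  280.72546781] [-0.041  0.002  0.011 -0.013 -0.002 -0.021] [-6.07657126e-01  2.34629577e-01  1.75912337e+00  6.85410803e-05
  1.14771158e+00  6.66463714e-01]
```

View pics/wb_b.png

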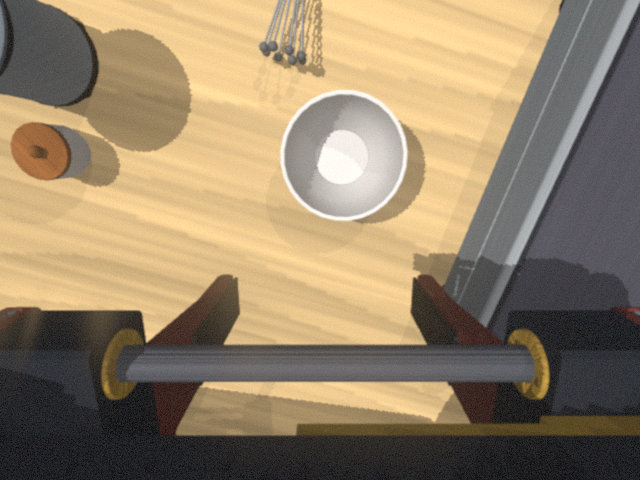

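Bowl rim centre is around (345,155), and clear space surrounds it. I'll fit the rim in all three cameras, then move to the knob.

```bash
cat >> h.py <<'E'
from scipy.optimize import minimize
def samp(g,uv): return cv2.remap(g,uv[:,0].astype(np.float32).reshape(-1,1),uv[:,1].astype(np.float32).reshape(-1,1),cv2.INTER_LINEAR).ravel()
def ringfit(img,C,c0,r,z,dr,w):
    """w(centre,inner,outer weights); grid+refine"""
    g=cv2.GaussianBlur(img,(0,0),.7)[...,0].astype(np.float32)
    def f(c): return -sum(wi*samp(g,proj(C,circ(c,r+d,z))).mean() for wi,d in zip(w,dr))
    best=min(((f((c0[0]+a,c0[1]+b)),a,b) for a in range(-14,15,2) for b in range(-14,15,2)))
    q=minimize(f,[c0[0]+best[1],c0[1]+best[2]],method="Nelder-Mead",options=dict(xatol=.1,initial_simplex=[[c0[0]+best[1]+i,c0[1]+best[2]+j] for i,j in((0,0),(2,0),(0,2))]))
    return q.x,-q.fun
E
python3 - <<'E'
from h import *
a=np.load("sb.npy");s=dict(position=a[:3],tool_rot=a[3:].reshape(3,3))
for n,f in(("wrist","wb"),("top","top0"),("scene","scene0")):
    im=cv2.imread(f"pics/{f}.png"); print(n,ringfit(im,cam(n,s),(520,-302),66,64,(0,-6,6),(1,-.5,-.5)))
im=cv2.imread("pics/top0.png"); 
# black lid: cap top z=19 r=46: dark inside, bright outside
for n,f in(("top","top0"),("scene","scene0")):
    print("lid",n,ringfit(cv2.imread(f"pics/{f}.png"),cam(n),(559,271),46,19,(-4,4),(-1,1)))
E
```

```text
wrist (array([ 518.83617471, -300.63082991]), np.float64(67.90617370605469))
top (array([ 518.83898288, -299.35093603]), np.float64(33.615272521972656))
scene (array([ 518.42606497, -299.08294775]), np.float64(46.49040985107422))
lid top (array([559.43568603, 271.72348235]), np.float64(38.98628616333008))
lid scene (array([560.15250103, 271.49984062]), np.float64(39.63319396972656))
```

>>> apply_moves([
  [[0, 0, 0, -0.02, -0.01, 0.0, 0.0878], [0, 0, 0, -0.06, -0.03, 0.0, 0.0878], [0, 0, 0, -0.11, -0.06, 0.0, 0.0878], [0, 0, 0, -0.16, -0.088, 0.0, 0.0878], [0, 0, 0, -0.21, -0.116, 0, 0.0878], [0, 0, 0, -0.26, -0.144, 0.0, 0.0878], [0, 0, 0, -0.295, -0.164, 0, 0.0878], [0, 0, 0, -0.31, -0.174, 0.0, 0.0878], [0, 0, 0, -0.31, -0.174, 0.0, 0.0878], [0, 0, 0, -0.31, -0.174, 0.0, 0.0878]],
])

```text
clock: 2.58
position: [526.8, 45.2, 280.5]
tool_rot: [[0.288, -0.958, -0.001], [-0.958, -0.288, -0.0], [0.0, 0.001, -1.0]]
force: [-0.0, 0.3, 1.0]
opening: 1.0
```

```bash
python3 - <<'E'
from h import *
s=manip.get_state(); im=viewer.capture("wrist"); cv2.imwrite("pics/wk.png",im)
np.save("sk.npy",np.r_[s["position"],s["tool_rot"].ravel()]); print(s["position"],s["qd"].round(3),s["force"])
cv2.imwrite("pics/wk_b.png",np.clip(im*1.4,0,255).astype(np.uint8))
E
```

```text
[526.80257766  45.18957542 280.477076  ] [-0.002 -0.005  0.001  0.002 -0.001  0.003] [-0.00356898  0.26657379  0.95935488]
```

View pics/wk_b.png

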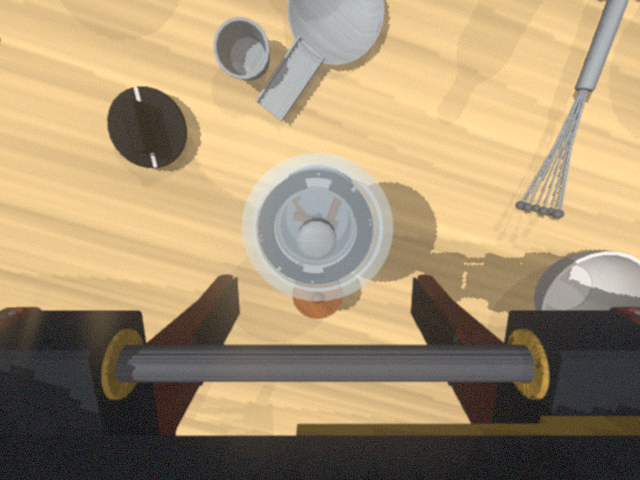

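Wrist view: knob at (317,237), notches at (318,183) and (315,268), black lid with its white lines at (138,94) and (153,160).

```bash
python3 - <<'E'
from h import *
a=np.load("sk.npy");s=dict(position=a[:3],tool_rot=a[3:].reshape(3,3))
W=cam("wrist",s)
k=bp(W,(317.5,237.5),177.5);print("knob",k)
print("tool shift",totool(s,np.r_[k[:2],153]-s["position"]))
n1=bp(W,(318,183),140);n2=bp(W,(315,268),140);print(n1,n2,np.linalg.norm(n1-n2),np.degrees(np.arctan2(*(n1-n2)[1::-1])),(n1+n2)/2)
l1=bp(W,(138,94),19);l2=bp(W,(153,160),19);print(l1,l2,np.linalg.norm(l1-l2),np.degrees(np.arctan2(*(l1-l2)[1::-1])),(l1+l2)/2)
im=cv2.imread("pics/wk.png")
print("lid",ringfit(im,W,(560,271),46,19,(-4,4),(-1,1)))
print("glass",ringfit(im,W,(528,48),67.5,142,(-3,4),(0,0)) )
for r,z in((52,140),):
    for n,f,C in(("w","wk",W),("t","top0",cam("top")),("s","scene0",cam("scene"))): print(n,ringfit(cv2.imread(f"pics/{f}.png"),C,(530,48),r,z,(-4,4),(-1,1)))
E
```

```text
knob [529.86155357  50.79490318 177.5       ]
tool shift [ -4.51968038  -4.63555589 127.47260902]
[567.63268699  62.24137159 140.        ] [492.11334346  42.81223947 140.        ] 77.97860233563244 14.427798423578993 [529.87301523  52.52680553 140.        ]
[593.94298515 286.26693995  19.        ] [526.11995009 257.83265798  19.        ] 73.54231758698862 22.74549013875904 [560.03146762 272.04979897  19.        ]
lid (array([559.4404341, 269.155288 ]), np.float64(48.3165168762207))
glass (array([514.,  34.]), np.float64(0.0))
w (array([527.40038766,  51.20164482]), np.float64(38.53163146972656))
t (array([526.84413474,  52.93673792]), np.float64(31.417037963867188))
s (array([526.87053543,  53.42713988]), np.float64(28.220123291015625))
```

>>> apply_moves([
  [[0, 0, 0, -0.0045, -0.0046, 0.025, 0.0878], [0, 0, 0, -0.0045, -0.0046, 0.07, 0.0878], [0, 0, 0, -0.0045, -0.0046, 0.105, 0.0878], [0, 0, 0, -0.0045, -0.0046, 0.122, 0.0878], [0, 0, 0, -0.0045, -0.0046, 0.127, 0.0878], [0, 0, 0, -0.0045, -0.0046, 0.127, 0.0878], [0, 0, 0, -0.0045, -0.0046, 0.127, 0.025], [0, 0, 0, -0.0045, -0.0046, 0.127, 0.02], [0, 0, 0, -0.0045, -0.0046, 0.127, 0.02], [0, 0, 0, -0.0045, -0.0046, 0.127, 0.02]],
], force=20)

```text
clock: 3.88
position: [530.3, 52.3, 153.9]
tool_rot: [[0.29, -0.957, 0.0], [-0.957, -0.29, 0.0], [0.0, -0.0, -1.0]]
force: [0.6, 0.8, -0.6]
opening: 0.586
```

>>> apply_moves([
  [[0, 0, 0, 0, 0, 0, 0.02], [0, 0, 0, 0, 0, 0, 0.02], [0, 0, 0, 0, 0, 0, 0.02]],
])

```text
clock: 4.25
position: [530.2, 52.3, 153.6]
tool_rot: [[0.29, -0.957, -0.0], [-0.957, -0.29, 0.0], [-0.0, 0.0, -1.0]]
force: [-1.3, 1.0, 0.1]
opening: 0.357
```

>>> apply_moves([
  [[0, 0, 0, 0, 0, -0.004, 0.02], [0, 0, 0, 0, 0, -0.015, 0.02], [0, 0, 0, 0, 0, -0.035, 0.02], [0, 0, 0, 0, 0, -0.06, 0.02], [0, 0, 0, 0, 0, -0.08, 0.02], [0, 0, 0, 0, 0, -0.085, 0.02], [0, 0, 0, 0, 0, -0.085, 0.02], [0, 0, 0, 0, 0, -0.085, 0.02]],
])

```text
clock: 5.25
position: [529.6, 52.2, 237.9]
tool_rot: [[0.29, -0.957, -0.002], [-0.957, -0.29, -0.0], [-0.0, 0.002, -1.0]]
force: [-0.2, 0.2, -3.0]
opening: 0.357
```

```bash
python3 - <<'E'
from h import *
s=manip.get_state(); im=viewer.capture("wrist"); cv2.imwrite("pics/wl.png",im)
np.save("sl.npy",np.r_[s["position"],s["tool_rot"].ravel()]); print(s["position"],s["qd"].round(3),s["force"],s["opening"])
W=cam("wrist",s); kn=s["position"]+s["tool_rot"]@[0,0,-25.]; print(proj(W,kn))
cv2.imwrite("pics/wl_b.png",np.clip(im*1.4,0,255).astype(np.uint8))
E
```

```text
[529.59900387  52.23450632 237.85365773] [ 0.     0.004 -0.     0.     0.001 -0.   ] [-0.18029324  0.16553174 -2.97310095] 0.3572201851185129
[[322.20962681 318.0653115 ]]
```

View pics/wl_b.png

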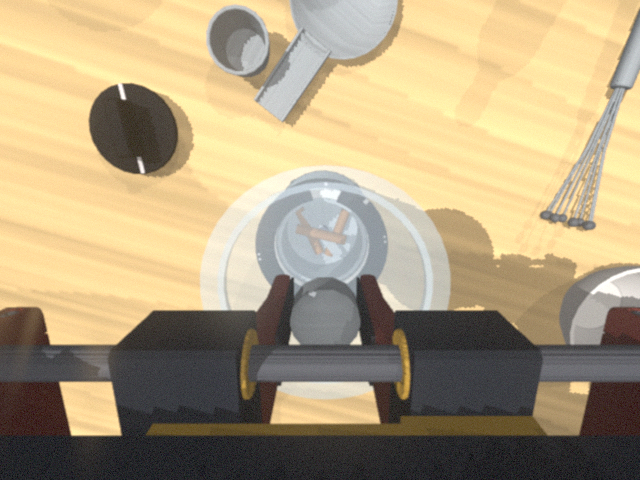

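Knob held centred at (325,315) against an expected (322,318), about 1 mm off, and the lid is clear of the collar with both notches open at (330,193). Moving on to the bowl.

>>> apply_moves([
  [[0, 0, 0, 0.01, 0.003, 0.0, 0.02], [0, 0, 0, 0.035, 0.012, 0.0, 0.02], [0, 0, 0, 0.075, 0.026, 0.0, 0.02], [0, 0, 0, 0.12, 0.041, 0.0, 0.02], [0, 0, 0, 0.167, 0.057, 0.0, 0.02], [0, 0, 0, 0.214, 0.073, 0, 0.02], [0, 0, 0, 0.259, 0.088, 0.0, 0.02], [0, 0, 0, 0.299, 0.102, 0, 0.02], [0, 0, 0, 0.324, 0.11, 0.0, 0.02], [0, 0, 0, 0.334, 0.1137, 0.0, 0.02]],
])

```text
clock: 6.55
position: [517.4, -302.1, 238.1]
tool_rot: [[0.288, -0.958, -0.001], [-0.958, -0.288, 0.0], [-0.0, 0.001, -1.0]]
force: [-0.3, 0.7, -2.6]
opening: 0.361
```

>>> apply_moves([
  [[0, 0, 0, 0, 0, 0.015, 0.02], [0, 0, 0, 0, 0, 0.04, 0.02], [0, 0, 0, 0, 0, 0.07, 0.02], [0, 0, 0, 0, 0, 0.1, 0.02], [0, 0, 0, 0, 0, 0.118, 0.02], [0, 0, 0, 0, 0, 0.125, 0.02], [0, 0, 0, 0, 0, 0.125, 0.02], [0, 0, 0, 0, 0, 0.125, 0.02], [0, 0, 0, 0, 0, 0.125, 0.02]],
])

```text
clock: 7.68
position: [518.6, -300.7, 114.6]
tool_rot: [[0.289, -0.957, 0.001], [-0.957, -0.289, -0.001], [0.001, -0.001, -1.0]]
force: [-0.2, -0.4, -3.1]
opening: 0.352
```

```bash
python3 - <<'E'
from h import *
s=manip.get_state(); im=viewer.capture("wrist"); cv2.imwrite("pics/wp.png",im)
print(s["position"],s["qd"].round(3),s["force"],s["opening"])
W=cam("wrist",s)
print(totool(s,[517.6,-300.2,s["position"][2]]-s["position"]))
for c in((518.8,-300.3),): print(ringfit(im,W,c,66,64,(0,6),(1,-1)))
a=np.clip(im*1.4,0,255).astype(np.uint8).copy()
for p in proj(W,circ((518.8,-300.3),68.5,64)): cv2.circle(a,tuple(int(v) for v in p),1,(0,0,255),-1)
cv2.imwrite("pics/wp_b.png",a[150:])
E
```

```text
[ 518.57487701 -300.65388252  114.60544608] [-0.001  0.003  0.003  0.003 -0.001 -0.   ] [-0.16077413 -0.42415369 -3.10588527] 0.3517182560834345
[-0.71666739  0.80173525 -0.00172166]
(array([ 518.78220702, -300.64017389]), np.float64(28.852493286132812))
```

View pics/wp_b.png

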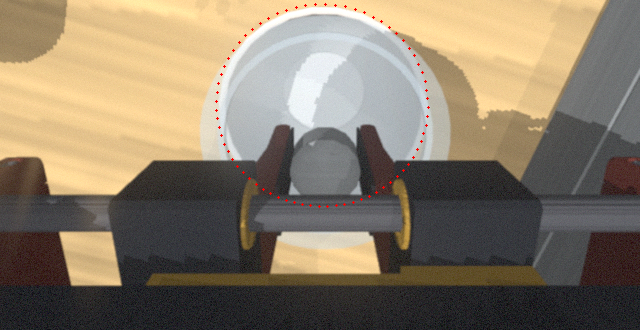

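The drawn rim circle lies on the bowl's rim, so bowl and lid line up. I'll lower it slowly, keeping the last millimetres small.

>>> apply_moves([
  [[0, 0, 0, -0.0007, 0.0008, 0.008, 0.02], [0, 0, 0, -0.0007, 0.0008, 0.018, 0.02], [0, 0, 0, -0.0007, 0.0008, 0.025, 0.02], [0, 0, 0, -0.0007, 0.0008, 0.03, 0.02], [0, 0, 0, -0.0007, 0.0008, 0.032, 0.02], [0, 0, 0, -0.0007, 0.0008, 0.0335, 0.02], [0, 0, 0, -0.0007, 0.0008, 0.0345, 0.02], [0, 0, 0, -0.0007, 0.0008, 0.0355, 0.02], [0, 0, 0, -0.0007, 0.0008, 0.036, 0.02], [0, 0, 0, -0.0007, 0.0008, 0.036, 0.02]],
])

```text
clock: 8.98
position: [518.1, -299.9, 79.7]
tool_rot: [[0.29, -0.957, 0.002], [-0.957, -0.29, -0.0], [0.001, -0.002, -1.0]]
force: [-1.0, 4.7, 14.3]
opening: 0.36
```

```bash
python3 - <<'E'
from h import *
for i in range(3):
    s=manip.get_state(); im=viewer.capture("wrist"); print(s["position"],s["force"],s["ft_torque"],s["opening"])
cv2.imwrite("pics/wq.png",im)
sc=viewer.capture("scene"); cv2.imwrite("pics/sq.png",sc)
a=cv2.resize(im[150:370,150:490],(680,440),interpolation=cv2.INTER_CUBIC)
cv2.imwrite("pics/q.png",np.clip(a*1.4,0,255).astype(np.uint8))
W=cam("wrist",s);print(ringfit(im,W,(518.8,-300.3),66,64,(0,6),(1,-1)))
E
```

```text
[ 518.059069   -299.86372251   79.67459681] [-0.95377963  4.701192   14.25707533] [ 0.87478254  0.42751834 -0.02255148] 0.35971659960291014
[ 518.02271057 -299.83678649   79.64877189] [-0.59636379  4.81836436 13.82420598] [ 0.81099743  0.43546366 -0.03116427] 0.3603814946380226
[ 518.02676698 -299.84844544   79.67459718] [-1.36683033  4.39362435 13.6925897 ] [ 0.78571385  0.38907525 -0.0110315 ] 0.3561970026080845
(array([ 518.45910481, -300.75024085]), np.float64(42.48188781738281))
```

View pics/q.png

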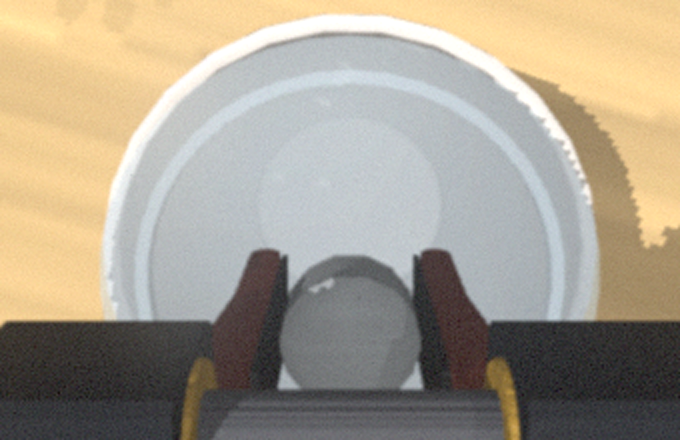

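```bash
python3 - <<'E'
from h import *
s=manip.get_state(); im=cv2.imread("pics/wq.png"); W=cam("wrist",s)
tl=lambda uv,z:(totool(s,bp(W,uv,z)-s["position"]))[:2].round(1)
L=lambda x,y:(x/2+150,y/2+150)
for z in(62,66): print("ring top outer",z,tl(L(350,70),z),"left",tl(L(136,280),z),"right",tl(L(567,280),z))
print("rim outer top",tl(L(355,14),64),"rim inner/glass edge top",tl(L(355,33),64),tl(L(355,33),70))
print("rim left",tl(L(104,240),64),"right",tl(L(597,240),64))
b=np.array([518.8,-300.4,64]);print("bowl c",totool(s,b-s["position"])[:2])
# vertical profile along column
g=im[...,0].astype(int); print(g[150:200,327])
E
```

```text
ring top outer 62 [  1.3 -53.7] left [-58.6   4.5] right [62.2  4.6]
ring top outer 66 [  1.3 -54. ] left [-57.3   2.9] right [60.8  3. ]
rim outer top [  2.5 -67.8] rim inner/glass edge top [  2.5 -63.1] [  2.5 -63.3]
rim left [-65.8  -8. ] right [68.7 -7.9]
bowl c [ 0.75320326 -0.53665603]
[115 114 112 112 108 111 122 153 179 188 187 180 180 179 177 159 123 112
 127 139 136 138 138 137 140 141 141 141 141 141 142 140 142 143 146 156
 163 161 161 162 158 152 146 141 142 143 144 140 144 143]
```

```bash
python3 - <<'E'
from h import *
for f,st in(("wl","sl"),):
    a=np.load(st+".npy");s=dict(position=a[:3],tool_rot=a[3:].reshape(3,3));W=cam("wrist",s)
    im=cv2.imread(f"pics/{f}.png")
    def tl(uv,zt): return totool(s,bp(W,uv,s["position"][2]-zt)-s["position"])[:2].round(1)
    print("edge top",[tl((327,167),z) for z in(8,12)],"ring",[tl((327,v),z) for v,z in((178,13),(178,18),(184,13),(184,18))])
    print(im[158:195,345,0])
    print("edge L,R",tl((200,283),10),tl((450,283),10),"bottom",tl((327,397),10))
    print("knob top",tl((325,279),-25.5),tl((325,350),-25.5),"L R",tl((291,315),-25.5),tl((359,315),-25.5))
E
python3 - <<'E'
import cv2,numpy as np
im=cv2.imread("pics/sq.png")
a=cv2.resize(im[250:430,90:260],None,fx=3.3,fy=3.3,interpolation=cv2.INTER_CUBIC)
cv2.imwrite("pics/sq_b.png",np.clip(a*1.5,0,255).astype(np.uint8))
E
```

```text
edge top [array([  2.2, -63.2]), array([  2.3, -63. ])] ring [array([  2.3, -57.6]), array([  2.3, -57.2]), array([  2.3, -54.6]), array([  2.3, -54.2])]
[122 120 123 126 124 118 122 118 133 151 160 157 158 158 159 158 157 152
 141 136 135 134 143 134 128 129 142 154 155 155 154 158 154 136 126 118
 120]
edge L,R [-65.4  -2.6] [68.  -2.6] bottom [ 2.5 68.9]
knob top [  1.2 -18.4] [ 1.2 15.5] L R [-13.6  -1.7] [16.  -1.7]
```

View pics/sq_b.png

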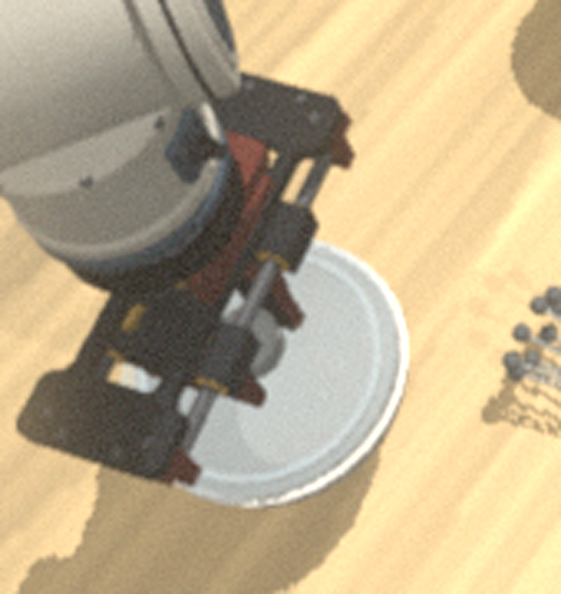

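The scene and wrist views agree: a white rim crescent shows on the far side (wrist crop y 14–33), so the glass lies about 3.5 mm off along tool +y and its ring rides on the rim. I'll lift it 8 mm, shift -3.6 mm in tool y, and lower again.

>>> apply_moves([
  [[0, 0, 0, 0, 0, -0.003, 0.02], [0, 0, 0, 0, 0, -0.008, 0.02], [0, 0, 0, 0, -0.002, -0.008, 0.02], [0, 0, 0, 0, -0.0036, -0.008, 0.02], [0, 0, 0, 0, -0.0036, -0.008, 0.02], [0, 0, 0, 0, -0.0036, -0.005, 0.02], [0, 0, 0, 0, -0.0036, -0.003, 0.02], [0, 0, 0, 0, -0.0036, -0.002, 0.02], [0, 0, 0, 0, -0.0036, -0.001, 0.02], [0, 0, 0, 0, -0.0036, -0.001, 0.02]],
])

```text
clock: 10.42
position: [520.6, -298.8, 78.7]
tool_rot: [[0.29, -0.957, 0.0], [-0.957, -0.29, 0.0], [-0.0, -0.0, -1.0]]
force: [0.4, -0.1, -1.5]
opening: 0.355
```

>>> apply_moves([
  [[0, 0, 0, 0, 0, 0.0005, 0.02], [0, 0, 0, 0, 0, 0.001, 0.02], [0, 0, 0, 0, 0, 0.001, 0.02]],
])

```text
clock: 10.8
position: [520.6, -298.9, 77.8]
tool_rot: [[0.29, -0.957, 0.0], [-0.957, -0.29, -0.0], [0.0, -0.0, -1.0]]
force: [-0.3, 0.4, -1.0]
opening: 0.359
```

>>> apply_moves([
  [[0, 0, 0, 0, 0, 0.0004, 0.02], [0, 0, 0, 0, 0, 0.0008, 0.02], [0, 0, 0, 0, 0, 0.0008, 0.02]],
])

```text
clock: 11.18
position: [520.6, -298.9, 77.6]
tool_rot: [[0.29, -0.957, 0.0], [-0.957, -0.29, -0.0], [0.0, -0.0, -1.0]]
force: [-3.6, 0.4, 5.9]
opening: 0.357
```

```bash
python3 - <<'E'
from h import *
s=manip.get_state(); im=viewer.capture("wrist");W=cam("wrist",s)
print(s["position"],s["force"],s["ft_torque"])
cv2.imwrite("pics/wr.png",im); print(im[150:200,327,0])
print(ringfit(im,W,(518.8,-300.3),66,64,(0,6),(1,-1)))
E
```

```text
[ 520.62442642 -298.94713055   77.6036457 ] [-3.60652654  0.42346964  5.90111169] [ 0.14816135  0.46947473 -0.00336781]
[118 113 112 114 110 114 113 113 107 115 114 112 131 172 185 170 162 155
 155 151 152 142 142 143 140 140 144 140 143 139 140 141 146 155 162 162
 161 159 159 152 145 142 142 144 147 143 141 144 143 141]
(array([ 518.99047703, -300.19370584]), np.float64(40.38682556152344))
```

Contact comes exactly at the seated height, TCP 77.6 mm. Release and lift away.

>>> apply_moves([
  [[0, 0, 0, 0, 0, -0.0007, 0.02], [0, 0, 0, 0, 0, -0.0007, 0.04], [0, 0, 0, 0, 0, -0.0007, 0.055], [0, 0, 0, 0, 0, -0.0007, 0.06], [0, 0, 0, 0, 0, -0.0007, 0.06], [0, 0, 0, 0, 0, -0.01, 0.06], [0, 0, 0, 0, 0, -0.03, 0.06], [0, 0, 0, 0, 0, -0.07, 0.06], [0, 0, 0, 0, 0, -0.12, 0.06], [0, 0, 0, 0, 0, -0.14, 0.0878]],
])

```text
clock: 12.48
position: [522.1, -299.7, 221.9]
tool_rot: [[0.29, -0.957, 0.005], [-0.957, -0.29, -0.003], [0.005, -0.004, -1.0]]
force: [0.3, 0.2, -0.7]
opening: 0.762
```

```bash
python3 - <<'E'
from h import *
s=manip.get_state(); im=viewer.capture("wrist");W=cam("wrist",s)
print(s["position"],s["force"],s["tool_rot"].round(3))
cv2.imwrite("pics/ws.png",im); sc=viewer.capture("scene");cv2.imwrite("pics/ss.png",sc); cv2.imwrite("pics/ts.png",viewer.capture("top"))
a=im[60:310,180:500]; b=cv2.resize(sc[290:420,100:250],None,fx=2.7,fy=2.7,interpolation=cv2.INTER_CUBIC)
c=np.zeros((360,800,3),np.uint8);c[:250,:320]=a;c[:351,340:745]=b[:351,:405]
cv2.imwrite("pics/s_b.png",np.clip(c*1.4,0,255).astype(np.uint8))
print(proj(W,[[518.8,-300.3,64],[518.8,-300.3,103]]))
E
```

```text
[ 522.05627492 -299.70453649  221.87573536] [ 0.25292957  0.22226814 -0.66570702] [[ 0.29  -0.957  0.005]
 [-0.957 -0.29  -0.003]
 [ 0.005 -0.004 -1.   ]]
[[322.23591986 232.39338333]
 [322.16938215 242.64612432]]
```

View pics/s_b.png

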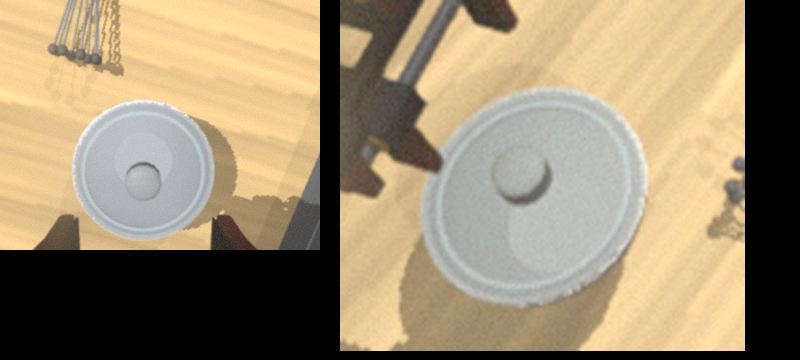

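Both views show the glass lid concentric on the bowl with an even rim, so it is seated. Now across to the black lid, turning to its bar's direction.

>>> apply_moves([
  [[0, 0, 0, -0.02, -0.008, -0.01, 0.0878], [0, 0, 0, -0.06, -0.023, -0.02, 0.0878], [0, 0, 0, -0.11, -0.042, -0.025, 0.0878], [0, 0, 0, -0.165, -0.063, -0.025, 0.0878], [0, 0, -0.03, -0.22, -0.083, -0.025, 0.0878], [0, 0, -0.05, -0.275, -0.104, -0.025, 0.0878], [0, 0, -0.07, -0.33, -0.125, -0.025, 0.0878], [0, 0, -0.1, -0.385, -0.146, -0.025, 0.0878], [0, 0, -0.1, -0.425, -0.161, -0.025, 0.0878], [0, 0, -0.1, -0.445, -0.169, -0.025, 0.0878]],
])

```text
clock: 13.88
position: [552.1, 178.7, 241.1]
tool_rot: [[0.386, -0.922, -0.002], [-0.922, -0.386, -0.0], [-0.0, 0.002, -1.0]]
force: [-0.5, -0.4, -0.2]
opening: 1.004
```

```bash
python3 - <<'E'
from h import *
s=manip.get_state();print(s["position"],s["tool_rot"].round(3),totool(s,np.array([560,271.5,230])-s["position"]))
E
```

```text
[552.11919151 178.72328699 241.13062709] [[ 0.386 -0.922 -0.002]
 [-0.922 -0.386 -0.   ]
 [-0.     0.002 -1.   ]] [-82.52612356 -43.12959491  11.08122063]
```

>>> apply_moves([
  [[0, 0, 0, -0.03, -0.015, 0.005, 0.0878], [0, 0, 0, -0.06, -0.031, 0.01, 0.0878], [0, 0, 0, -0.078, -0.041, 0.011, 0.0878], [0, 0, 0, -0.0825, -0.043, 0.011, 0.0878], [0, 0, 0, -0.0825, -0.043, 0.011, 0.0878], [0, 0, 0, -0.0825, -0.043, 0.011, 0.0878]],
])

```text
clock: 14.62
position: [561.6, 267.7, 231.1]
tool_rot: [[0.383, -0.924, -0.0], [-0.924, -0.383, -0.0], [0.0, 0.0, -1.0]]
force: [-0.0, 0.3, -0.4]
opening: 1.0
```

```bash
python3 - <<'E'
from h import *
s=manip.get_state(); im=viewer.capture("wrist");W=cam("wrist",s)
np.save("slid.npy",np.r_[s["position"],s["tool_rot"].ravel()]);cv2.imwrite("pics/wlid.png",im)
print(s["position"],s["qd"].round(3),proj(W,[[560,271.5,19],[560,271.5,48]]))
print(ringfit(im,W,(560,271),46,19,(-3,3),(-1,1)))
sc=cv2.imread("pics/ss.png");tp=cv2.imread("pics/ts.png")
c=np.zeros((600,800,3),np.uint8)
b=cv2.resize(im[60:300,200:450],None,fx=1.6,fy=1.6,interpolation=cv2.INTER_CUBIC);c[:384,:400]=b
b=cv2.resize(tp[235:305,255:325],(390,390),interpolation=cv2.INTER_CUBIC);c[:390,405:795]=b
b=cv2.resize(sc[180:220,255:340],None,fx=5,fy=5,interpolation=cv2.INTER_CUBIC);c[395:595,:425]=b
cv2.imwrite("pics/v11.png",np.clip(c*1.6,0,255).astype(np.uint8))
E
```

```text
[561.55334377 267.73358779 231.05791535] [-0.001 -0.002 -0.001 -0.001 -0.003  0.002] [[319.79800347 217.6454207 ]
 [319.43875326 222.89255536]]
(array([560.45130336, 272.00803978]), np.float64(50.9270133972168))
```

View pics/v11.png

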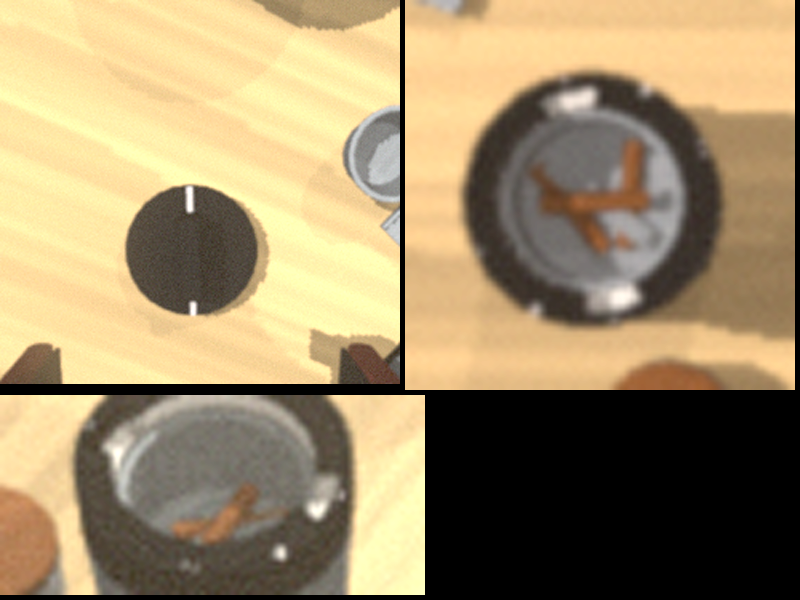

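The close view shows the lid with its white lines at crop (190,200) and (193,308). In the top crop the open mouth's notches are at (575,100) and (612,299), and the pulse bars at (645,90) and (537,310).

```bash
python3 - <<'E'
from h import *
a=np.load("slid.npy");s=dict(position=a[:3],tool_rot=a[3:].reshape(3,3));W=cam("wrist",s)
def cen(im,uv,w,thr):
    u,v=map(int,uv);p=im[v-w:v+w+1,u-w:u+w+1].min(2).astype(float);m=np.clip(p-thr,0,None);yy,xx=np.mgrid[v-w:v+w+1,u-w:u+w+1]
    return np.array([(m*xx).sum(),(m*yy).sum()])/m.sum()
ang=lambda d:np.degrees(np.arctan2(d[1],d[0]))
im=cv2.imread("pics/wlid.png")
p=[cen(im,q,6,70) for q in((318.75,185),(320.6,252))];P=[bp(W,q,19) for q in p];print("lid",p,P,ang(P[0]-P[1]),(P[0]+P[1])/2,np.linalg.norm(P[0]-P[1]))
T=cam("top");S=cam("scene");tp=cv2.imread("pics/ts.png");sc=cv2.imread("pics/ss.png")
tq=lambda x,y:(255+(x-405)/5.571,235+y/5.571); sq=lambda x,y:(255+x/5,180+(y-395)/5)
for n,C,q1,q2 in(("T notch",T,tq(575,100),tq(612,299)),("T bar",T,tq(645,90),tq(537,310)),("S notch",S,sq(320,500),sq(120,442)),("S bar",S,sq(280,552),sq(150,400))):
    A,B=bp(C,q1,140),bp(C,q2,140);print(n,A[:2],B[:2],ang(A-B),(A+B)[:2]/2,np.linalg.norm(A-B))
for n,C,i in(("T",T,tp),("S",S,sc)):
    print(n,"collar",ringfit(i,C,(529,51),52,140,(-2.5,2.5),(-1,1)))
E
```

```text
lid [array([318.11643999, 184.92102124]), array([320.19518717, 253.60494652])] [array([592.35796352, 286.72726873,  19.        ]), array([521.9043438 , 255.38825473,  19.        ])] 23.980342797007026 [557.13115366 271.05776173  19.        ] 77.10931415840801
T notch [566.13703919  59.84733378] [485.88961847  43.69634548] 11.379600928504937 [526.01332883  51.77183963] 81.85659994539756
T bar [570.48158196  31.47941209] [481.1977274   73.86946916] -25.397363818467724 [525.83965468  52.67444063] 98.8358418000239
S notch [570.86750278  60.11766252] [493.85159901  42.19807943] 13.098179811480499 [532.35955089  51.15787098] 79.07313635069895
S bar [571.8918625   32.75855516] [491.3291203   64.61593964] -21.575611275805276 [531.6104914  48.6872474] 86.63283659030947
T collar (array([526.78253389,  53.37114443]), np.float64(31.591880798339844))
S collar (array([527.34220481,  53.73133307]), np.float64(27.091949462890625))
```

>>> apply_moves([
  [[0, 0, -0.015, -0.0046, 0, 0.03, 0.06], [0, 0, -0.015, -0.0046, 0, 0.08, 0.06], [0, 0, -0.015, -0.0046, 0, 0.13, 0.06], [0, 0, -0.015, -0.0046, 0, 0.17, 0.06], [0, 0, -0.015, -0.0046, 0, 0.195, 0.06], [0, 0, -0.015, -0.0046, 0, 0.204, 0.06], [0, 0, -0.015, -0.0046, 0, 0.207, 0.06], [0, 0, -0.015, -0.0046, 0, 0.2075, 0.06], [0, 0, -0.015, -0.0046, 0, 0.2075, 0.06]],
])

```text
clock: 15.8
position: [560.5, 273.3, 24.5]
tool_rot: [[0.398, -0.918, 0.002], [-0.918, -0.398, 0.001], [-0.0, -0.002, -1.0]]
force: [-0.6, -0.1, -0.3]
opening: 0.682
```

>>> apply_moves([
  [[0, 0, 0, 0, 0, 0, 0.03], [0, 0, 0, 0, 0, 0, 0.01], [0, 0, 0, 0, 0, 0, 0.01], [0, 0, 0, 0, 0, 0, 0.01], [0, 0, 0, 0, 0, 0, 0.01], [0, 0, 0, 0, 0, 0, 0.01]],
], force=40)

```text
clock: 16.55
position: [559.7, 273.0, 23.3]
tool_rot: [[0.397, -0.918, -0.0], [-0.918, -0.397, 0.0], [-0.0, 0.0, -1.0]]
force: [-1.4, -0.1, 0.0]
opening: 0.18
```

>>> apply_moves([
  [[0, 0, 0, 0, 0, -0.01, 0.01], [0, 0, 0, 0, 0, -0.04, 0.01], [0, 0, 0, 0, 0, -0.08, 0.01], [0, 0, 0, 0, 0, -0.12, 0.01], [0, 0, 0, 0, 0, -0.16, 0.01], [0, 0, 0, 0, 0, -0.19, 0.01], [0, 0, 0, 0, 0, -0.2, 0.01], [0, 0, 0, 0, 0, -0.2, 0.01], [0, 0, 0, 0, 0, -0.2, 0.01]],
])

```text
clock: 17.68
position: [558.9, 272.6, 221.8]
tool_rot: [[0.397, -0.918, -0.002], [-0.918, -0.397, -0.001], [0.0, 0.003, -1.0]]
force: [0.5, 0.6, -0.8]
opening: 0.179
```

```bash
python3 - <<'E'
from h import *
s=manip.get_state(); im=viewer.capture("wrist");W=cam("wrist",s);cv2.imwrite("pics/wh.png",im)
print(s["position"],s["force"],s["opening"])
z=s["position"][2]-23.3+19
# half-ring fit: points on the -y tool half only
g=cv2.GaussianBlur(im,(0,0),.7)[...,0].astype(np.float32);a=np.radians(np.arange(-160,-19,2))
def ring(c,r): 
    X=np.c_[c[0]+r*np.cos(a),c[1]+r*np.sin(a),0*a+s["position"][2]-z]
    return samp(g,proj(W,X@s["tool_rot"].T+s["position"]))
f=lambda c:(ring(c,43)-ring(c,49)).mean()
b=min((f((x,y)),x,y) for x in np.arange(-8,8.1,.5) for y in np.arange(-8,8.1,.5));print(b)
tgt=np.array([527,53.2,s["position"][2]]);print(totool(s,tgt-s["position"]))
E
```

```text
[558.90270941 272.55857558 221.81473252] [ 0.49107842  0.57754047 -0.78309009] 0.17891113863546204
(np.float32(-73.49268), np.float64(1.0), np.float64(-2.0))
[188.6065732  116.4621394    0.31334048]
```

>>> apply_moves([
  [[0, 0, 0.01, 0.01, 0.006, 0, 0.01], [0, 0, 0.03, 0.035, 0.022, 0, 0.01], [0, 0, 0.06, 0.07, 0.043, 0, 0.01], [0, 0, 0.1, 0.105, 0.065, 0, 0.01], [0, 0, 0.14, 0.14, 0.087, 0, 0.01], [0, 0, 0.17, 0.168, 0.104, 0, 0.01], [0, 0, 0.19, 0.184, 0.114, 0, 0.01], [0, 0, 0.19, 0.1886, 0.117, 0, 0.01], [0, 0, 0.19, 0.1886, 0.117, 0, 0.01], [0, 0, 0.19, 0.1886, 0.117, 0, 0.01]],
])

```text
clock: 18.98
position: [527.5, 54.2, 223.3]
tool_rot: [[0.218, -0.976, 0.0], [-0.976, -0.218, 0.0], [-0.0, -0.0, -1.0]]
force: [-0.5, -0.8, -1.6]
opening: 0.181
```

```bash
python3 - <<'E'
from h import *
s=manip.get_state(); im=viewer.capture("wrist");cv2.imwrite("pics/wi.png",im)
print(s["position"],s["tool_rot"].round(3),s["force"],s["ft_torque"],s["opening"],s["joint_pos"])
print(totool(s,np.array([526.5,53.1,s["position"][2]])-s["position"]))
E
```

```text
[527.54353883  54.17943734 223.31248057] [[ 0.218 -0.976  0.   ]
 [-0.976 -0.218  0.   ]
 [-0.    -0.    -1.   ]] [-0.54655592 -0.76150505 -1.59401518] [ 0.03115824  0.01773942 -0.04278689] 0.18109650091747082 [7.97994819e-02 2.83857959e-01 1.83824721e+00 2.04683634e-04
 1.01942686e+00 1.43064277e+00]
[ 8.25882371e-01  1.25382475e+00 -2.41382885e-04]
```

>>> apply_moves([
  [[0, 0, 0, 0.0008, 0.0012, 0.01, 0.01], [0, 0, 0, 0.0008, 0.0012, 0.025, 0.01], [0, 0, 0, 0.0008, 0.0012, 0.04, 0.01], [0, 0, 0, 0.0008, 0.0012, 0.05, 0.01], [0, 0, 0, 0.0008, 0.0012, 0.055, 0.01], [0, 0, 0, 0.0008, 0.0012, 0.055, 0.01]],
])

```text
clock: 19.77
position: [526.3, 52.3, 168.0]
tool_rot: [[0.217, -0.976, -0.001], [-0.976, -0.217, -0.0], [-0.0, 0.001, -1.0]]
force: [0.1, 0.4, -1.2]
opening: 0.178
```

```bash
python3 - <<'E'
from h import *
s=manip.get_state(); im=viewer.capture("wrist");W=cam("wrist",s);cv2.imwrite("pics/wj.png",im)
sc=viewer.capture("scene");cv2.imwrite("pics/sj.png",sc)
print(s["position"],s["force"])
a=cv2.resize(im[150:330,190:460],(540,360),interpolation=cv2.INTER_CUBIC)
b=cv2.resize(sc[170:230,255:340],(340,240),interpolation=cv2.INTER_CUBIC)
c=np.zeros((600,800,3),np.uint8);c[:360,:540]=a;c[360:,:340]=b
cv2.imwrite("pics/v12.png",np.clip(c*1.7,0,255).astype(np.uint8))
E
```

```text
[526.25788714  52.31249265 167.98433482] [ 0.05764204  0.38576836 -1.15515277]
```

>>> apply_moves([
  [[0, 0, 0, -0.0006, -0.0003, 0.003, 0.01], [0, 0, 0, -0.0006, -0.0003, 0.0045, 0.01], [0, 0, 0, -0.0006, -0.0003, 0.0055, 0.01], [0, 0, 0, -0.0006, -0.0003, 0.0065, 0.01], [0, 0, 0, -0.0006, -0.0003, 0.0075, 0.01], [0, 0, 0, -0.0006, -0.0003, 0.0085, 0.01], [0, 0, 0, -0.0006, -0.0003, 0.0085, 0.01]],
])

```text
clock: 20.75
position: [526.5, 53.0, 159.8]
tool_rot: [[0.217, -0.976, -0.0], [-0.976, -0.217, 0.0], [-0.0, 0.0, -1.0]]
force: [0.4, 0.2, -0.7]
opening: 0.182
```

Lugs are past the collar's top face with no force, so they are in the notches. Continuing down.

>>> apply_moves([
  [[0, 0, 0, 0, 0, 0.0015, 0.01], [0, 0, 0, 0, 0, 0.003, 0.01], [0, 0, 0, 0, 0, 0.0045, 0.01], [0, 0, 0, 0, 0, 0.006, 0.01], [0, 0, 0, 0, 0, 0.0072, 0.01], [0, 0, 0, 0, 0, 0.008, 0.01], [0, 0, 0, 0, 0, 0.008, 0.01]],
])

```text
clock: 21.62
position: [526.5, 53.0, 151.8]
tool_rot: [[0.217, -0.976, -0.0], [-0.976, -0.217, -0.0], [-0.0, 0.0, -1.0]]
force: [-0.1, 0.3, -1.2]
opening: 0.18
```

>>> apply_moves([
  [[0, 0, 0, 0, 0, 0.0005, 0.01], [0, 0, 0, 0, 0, 0.001, 0.01], [0, 0, 0, 0, 0, 0.0013, 0.01], [0, 0, 0, 0, 0, 0.0013, 0.01]],
])

```text
clock: 22.12
position: [526.6, 53.0, 151.3]
tool_rot: [[0.217, -0.976, 0.0], [-0.976, -0.217, 0.0], [0.0, -0.0, -1.0]]
force: [-2.7, 0.2, 6.2]
opening: 0.18
```

Seated at TCP 151.3, as computed. Now turning clockwise.

>>> apply_moves([
  [[0, 0, 0.04, 0, 0, 0, 0.01], [0, 0, 0.1, 0, 0, 0, 0.01], [0, 0, 0.16, 0, 0, 0, 0.01], [0, 0, 0.22, 0, 0, 0, 0.01], [0, 0, 0.28, 0, 0, 0, 0.01], [0, 0, 0.34, 0, 0, 0, 0.01], [0, 0, 0.4, 0, 0, 0, 0.01], [0, 0, 0.4, 0, 0, 0, 0.01]],
], force=50)

```text
clock: 23.12
position: [527.3, 53.7, 151.3]
tool_rot: [[-0.18, -0.984, 0.002], [-0.984, 0.18, 0.001], [-0.001, -0.002, -1.0]]
force: [0.0, 4.8, 5.8]
opening: 0.178
```

```bash
python3 - <<'E'
from h import *
s=manip.get_state();R=s["tool_rot"];print(s["position"],s["force"],s["ft_torque"],s["opening"],np.degrees(np.arctan2(R[1,0],R[0,0]))+90,s["joint_pos"][5])
E
```

```text
[527.27843612  53.65368769 151.31082688] [0.01308333 4.83715151 5.78983406] [0.74793398 0.13537392 0.10288954] 0.17815077205986676 -10.35153113205763 1.8292023441912708
```

>>> apply_moves([
  [[0, 0, 0.05, 0, 0, 0, 0.01], [0, 0, 0.1, 0, 0, 0, 0.01], [0, 0, 0.15, 0, 0, 0, 0.01], [0, 0, 0.2, 0, 0, 0, 0.01], [0, 0, 0.25, 0, 0, 0, 0.01], [0, 0, 0.28, 0, 0, 0, 0.01], [0, 0, 0.28, 0, 0, 0, 0.01], [0, 0, 0.28, 0, 0, 0, 0.01]],
])

```text
clock: 24.12
position: [527.5, 53.5, 151.3]
tool_rot: [[-0.444, -0.896, 0.002], [-0.896, 0.444, 0.001], [-0.002, -0.002, -1.0]]
force: [1.2, 3.7, 5.5]
opening: 0.18
```

```bash
python3 - <<'E'
from h import *
s=manip.get_state();R=s["tool_rot"];print(s["position"],s["force"],s["ft_torque"],s["opening"],np.degrees(np.arctan2(R[1,0],R[0,0]))+90,s["joint_pos"][5])
im=viewer.capture("wrist");W=cam("wrist",s);cv2.imwrite("pics/wz.png",im)
sc=viewer.capture("scene");tp=viewer.capture("top");cv2.imwrite("pics/sz.png",sc)
a=cv2.resize(im[150:330,190:460],(720,480)[:2],interpolation=cv2.INTER_CUBIC)[:360]
b=cv2.resize(sc[170:230,255:340],(340,240),interpolation=cv2.INTER_CUBIC)
d=cv2.resize(sc[300:410,110:240],(284,240),interpolation=cv2.INTER_CUBIC)
c=np.zeros((600,800,3),np.uint8);c[:360,:720]=a;c[360:,:340]=b;c[360:,350:634]=d
cv2.imwrite("pics/v12.png",np.clip(c*1.7,0,255).astype(np.uint8))
m=np.radians(12.5-39);
for sg in(1,-1):print("bar exp",(proj(W,[527+sg*50*np.cos(m),53.2+sg*50*np.sin(m),140])-[190,150])*720/270)
E
```

```text
[527.49396917  53.47971983 151.32541215] [1.21635816 3.69835027 5.52035034] [ 0.68220422 -0.02009893  0.19507324] 0.179802340657904 -26.34762242992015 2.1084471275633643
bar exp [[357.92278433 122.32230869]]
bar exp [[356.85456189 585.34886861]]
```

View pics/v12.png

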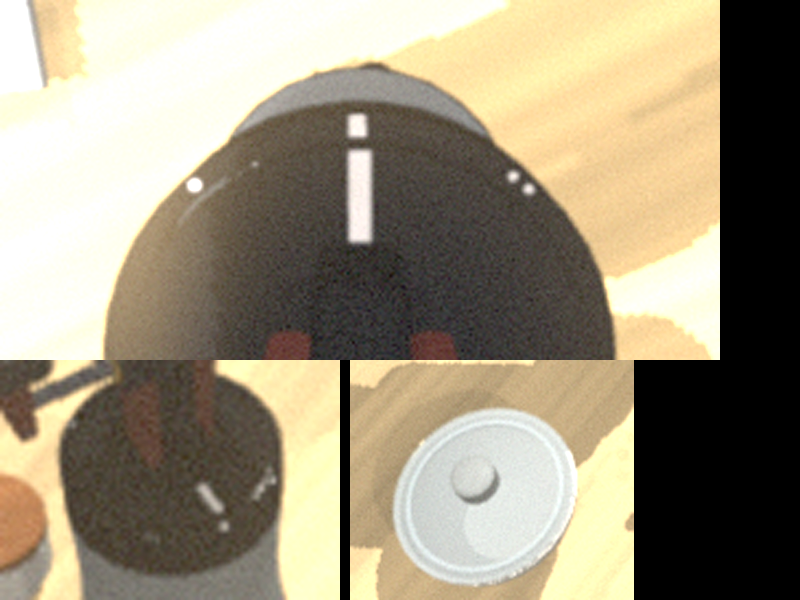

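The lid's white line (360,195) points at the collar's pulse bar (357,125), midway between the single dot (195,185) and the double dots (520,182). The torque of 0.195 N m matches the 0.19 expected at the mark, and the glass lid is still seated on the bowl. Handing in.

```bash
python3 -c "
from bench import manip
print(manip.hand_in()); print(manip.get_state()['clock'])"
```

```text
the job is handed in; nothing more can be done
None
the job is handed in; nothing more can be done
```

The job is handed in at about 24 s of the 59 s allowed. The glass lid is back on its bowl, and the grinder's lid is fitted and held at the pulse mark by the gripper.

- **Glass lid:** My first lowering was about 3.5 mm off centre and touched the rim with about 14 N. I raised it, shifted it and lowered it again. It then met the rim at the computed seated height, and the pictures show it sitting evenly on the bowl. The first touch may have nudged the bowl by under a millimetre, within what my measurements can tell.
- **Grinder lid:** Both lugs went down through the notches with no resistance. The lid met its seat at the computed height (151.3 mm at the fingertips) with about 6 N. I then turned it 39° clockwise.
- **Last checks:** The lid's white line points at the pulse bar, midway between the single dot and the double dots. The torque of 0.195 N m agrees with the spring's 0.19 N m at the mark. The gripper still holds the bar, and the wrist forces are under 6 N.
- **Measurements that disagreed:** The three cameras differed by 1–2 mm. The scene camera put the pulse bar about 4° away from the top camera's reading, but the final close view settled it in favour of the pose used.

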